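Open the double-latched gate of an insect rearing cage and hold it wide

ROBOT

A 6-joint arm with a two-finger parallel gripper is mounted at the origin on a cart in front of the work surface, level with it; the furniture and walls round the work are solid. World frame = base frame: x ahead of the robot, y to its left, z up, the work surface at z = 0. Lengths are in m, angles in rad, forces in N, time in s.
With the tool pointing down it reaches from about 0.375 to 0.9 m from the base axis. Payload 3.1 kg.
Tool frame: the origin (TCP) lies on the centre line of the jaws, within the pads' length; the fingertips stand 25 mm ahead of it and the grasp point (between the pads) lies 6 mm ahead of it (manip.tips_ahead is the distance from the TCP to the fingertips, in m); z points along the fingers, y is the direction in which the jaws open and shut (so a half turn about z gives the same grasp; the last joint's range is limited). The gripper opens to 85 mm and grips with 20 to 120 N. Pads are 22 mm wide; open, the fingers measure 114 mm over their backs; the gripper's body (76 mm by 85 mm) begins 54 mm behind the grasp point. The pads swing forward as they close: fully open they stand 13 mm farther back than shut.
Start: joints at [1.125, 0.527, 1.433, -0, 1.181, -0.178], TCP at [0.165, 0.603, 0.256] pointing down, gripper open.
Joint ranges: [-3.08, 3.08], [-0.75, 2.2], [0.22, 2.44], [-1.43, 4.57], [0, 2.65], [-2.85, 2.85]. Speed limits (rad/s): [2.79, 2.79, 3.14, 3.14, 3.14, 3.14].

INTERFACE

Orientations are given as a unit quaternion [x, y, z, w].
In Python, from station import manip gives the robot as it stands.
- The arm moves only by the tool play_rows, never from a script. Its argument "steps" is a list that holds one entry, the list of rows, each a list of 6 numbers: the shift along the tool's x, y, z in m, then the turn, a rotation vector about the tool's x, y, z in degrees. In form: [[[x, y, z, rx, ry, rz], ...]]. A call has 1 to 10 rows; each row shifts and turns the commanded pose from where the row before left it, along the tool's axes as they then stand; what a row does not reach is not made up. A row lasts 1/8 s, in which the tool goes at most 62.5 mm and 10.7 degrees, less where a joint would pass 70% of its speed; a pose out of reach is approached as far as the arm can. A call is refused whole if a number of a shift passes 0.0625 or a number of a turn 10.7, either way. A call with a gripper value outside its range is refused whole. "fingers" is the opening, from 0 (shut) to 1 (fully open), set as the call begins (left out, the last holds). The fingers move at their own pace and stop on an object; "squeeze" is the grip in N (left out, the last holds). Time passes only in rows, so rows that do not move let the fingers close. It gives the time, the measured TCP pose, the force and the opening at its end, in the units of the state.
- manip.sense(): the state, without advancing time (a new reading comes with each control period).
- manip.snapshot(name): name is "scene" or "side" or "wrist"; returns a dict with "img" (400x640x3 uint8, red, green, blue), "K" (3x3 intrinsics, pixels), "world_from_camera" (4x4, takes a point from camera to world coordinates). Camera axes: x right, y down, z forward; pixel columns grow to the right and rows downward; lengths in m; the calibration is good to about 2 mm. The wrist camera is an equidistant fisheye: a pixel r from the principal point sees the ray r / f radians off the axis. A picture is of the moment at which its call begins. There is no depth.
- manip.sign_off(): hands the job in, once; it reports no verdict.
Trained networks look in a picture, given as the dict that the camera call returned (one of the last four; its "shot" number tells which), for a name from the list of things; names that differ only in an ending like _2 or _b are one class to them, and where a whole thing is asked for, a point or a joint stands for the part that bears it (a point fixed in the world has none). Each returns a list of dicts, best first, with "score" (0 to 1); they miss things now and then, are a little off and sometimes report something else, mostly with a low value. They report only what shows in the picture. A call takes as long as a camera call.
- manip.regions_of(label, picture): "pixels" (400x640 bool, what is visible of it) and "rect" ([left, top, right, bottom] in pixels, round what is visible of it).
- manip.pinpoint(label, picture): "point" ([column, row] in pixels: a listed point, or the origin of a listed thing).
The state is a dict: "t": time; "q": joint angles; "qd": joint speeds; "tau": joint torques, N m; "tcp_pos": TCP position; "tool_rot": TCP orientation; "force": force on the tool from outside, world axes, zero at the start; "ft_torque": the same for the moment, N m; "finger_gap": opening from 0.0 (shut) to 1.0 (fully open).
Only numpy, scipy, OpenCV 4.12 (cv2) and the standard library are available. Lean on these libraries where they do the work, as an engineer would, in place of code of your own. Each camera call takes 0.05 s, during which the arm holds its last target.

TASK

Open the spring-closing gate of the rearing cage and hold it open for the colleague who will reach in: first pinch the two blue tabs of the main catch together so that the gate pops ajar onto the safety catch, then pinch the two orange tabs of the safety catch to free it, pinching lightly (well under 20 N on a tab) because the plastic catches are brittle. Then swing the gate out past the half-open click until it stands wide, about square to the cage front (80 to 95 degrees), and finish while still holding it there with the fingers, because it swings back if let go. Leave everything else on the bench where it is.

Things in the scene. Friction and masses are not known exactly. Their poses are not given: they have to be found in the camera images.
- cage: Insect rearing cage, fixed: white frame, clear sides, wire-mesh roof, 120 (x) x 240 (y) x 120 mm high, its gate side turned towards the robot. Origin: centre of its underside. Its x axis points from the gate side to the back, y to the gate's free edge, z up; the hinge is on the -y side. Where not said otherwise cage x, y mean these axes.
- main_catch (a point): Point midway between the two blue tabs of the MAIN catch, on the front edge of the cage roof, 140 mm above the bench; fixed. Tabs: 45 mm over their outer faces along cage y (27 pinched), z 123 to 150 mm. Pinch from above, fingers closing along cage y; 30 mm free beside each tab. The gate's steel keeper begins 18 mm in front (cage -x), the black housing (z to 133 mm) 13 mm behind.
- safety_catch (a point): Point midway between the two orange tabs of the SAFETY catch, 82 mm from the main catch towards the hinge (cage -y); same height, make and sizes as the main catch, only its barbs reach 11 mm further forward, so that it stops the gate ajar. Fixed.
- main_l (a joint): Blue jaw of the main catch, on the side of the gate's free edge (cage +y): a tab 20 mm long (cage x), 6 mm thick, top 30 mm above the roof. 0 = sprung out (locks), 0.009 = pinched fully in towards the other tab; its barb clears the gate's keeper from about 0.005. Spring 3 N at 0 to 6 N fully in; springs out when let go.
- main_r (a joint): Blue jaw of the main catch, on the hinge side (cage -y): a tab 20 mm long (cage x), 6 mm thick, top 30 mm above the roof. 0 = sprung out (locks), 0.009 = pinched fully in towards the other tab; its barb clears the gate's keeper from about 0.005. Spring 3 N at 0 to 6 N fully in; springs out when let go.
- safety_l (a joint): Orange jaw of the safety catch, on the side of the gate's free edge (cage +y): a tab 20 mm long (cage x), 6 mm thick, top 30 mm above the roof. 0 = sprung out (locks), 0.009 = pinched fully in towards the other tab; its barb clears the gate's keeper from about 0.005. Spring 3 N at 0 to 6 N fully in; springs out when let go.
- safety_r (a joint): Orange jaw of the safety catch, on the hinge side (cage -y): a tab 20 mm long (cage x), 6 mm thick, top 30 mm above the roof. 0 = sprung out (locks), 0.009 = pinched fully in towards the other tab; its barb clears the gate's keeper from about 0.005. Spring 3 N at 0 to 6 N fully in; springs out when let go.
- gate (a joint): Swing of the wire-mesh gate, rad: 0 shut, grows as it opens, stop at 1.75. Pinching the main catch lets a spring push it to about 0.10, where the safety catch holds it; pinching that lets it drift to about 0.36 in half a second, where it stays. Beyond, a spring pulls it shut (0.07 to 0.18 N m); a click stop from 0.5 to 1.0 takes 0.45 N m to pass. Let go past it, it swings back to 1.0.
- gate_hinge (a point): Point on the gate's upright hinge axis, 100 mm above the bench, at the right end of the cage front seen from the robot (cage -y). Seen from above the gate opens counter-clockwise about it. The gate is 205 mm long from this axis, 10 mm thick, 20 to 120 mm above the bench; its two keepers rise to 141 mm.
- gate_handle (a point): Grip point of the gate's black bow handle; moves with the gate. Round upright bar 10 mm thick, 48 to 112 mm above the bench (this point: 95 mm), 40 mm in front of the gate's middle plane, 140 mm along the gate from the hinge axis. Can be taken from above, fingers closing along the gate; the bar may turn between the fingers as the gate swings.
- squeeze_bottle: Milky open squeeze bottle, 45 mm wide, 117 mm tall. Stands to the right of the cage or left of the microscope. A bystander: leave it alone. Origin: centre of its underside.
- glue_bottle: White glue bottle with orange tip, 38 x 57 x 151 mm. Stands to the right of the cage or left of the microscope. A bystander: leave it alone. Origin: centre of its underside.
- pin_bowl: Glass bowl of black insect pins, 107 mm wide, 66 mm tall, left of the microscope. A bystander: leave it alone. Origin: centre of its underside.
- jar_brown: Specimen jar with brown lid, 68 mm wide, 82 mm tall. Stands to the right of the cage or left of the microscope. A bystander: leave it alone. Origin: centre of its underside.
- vent_box: Small white box with a mesh window in its lid, 38 mm cube, left of the microscope. A bystander: leave it alone. Origin: centre of its underside.
- forceps: Steel forceps lying flat, 113 mm long. A bystander: leave it alone. Origin: centre of its underside.
- mech_pencil: Purple pencil lying flat beside the microscope's foot, 145 mm long. A bystander: leave it alone. Origin: centre of its underside.

How it is judged:
On the way, in this order (a step that is already met when the one before it is completed fails the run):
1. the main catch is pinched while the safety catch is left alone, and the gate stands ajar on the safety catch (0.07 to 0.2 rad) (value of joint gate between 0.07 and 0.2 rad and value of joint each of safety_l, safety_r below 0.003 m), for 0.2 s.
2. the safety catch is pinched and the gate is free of it (past 0.3 rad) (value of joint gate above 0.3 rad), for 0.1 s.
3. the gate is past its half-open click (1.05 rad) (value of joint gate above 1.05 rad), for 0.1 s.
At the end, for the whole second after the job is handed in: the gate stands open by more than 1.31 rad (75 degrees), still, and is held there by the fingers (contact of at least 0.5 N), with nothing else propping it (value of joint gate above 1.31 rad and velocity of joint gate between -0.15 and 0.15 rad/s and contact force between the fingers and gate above 0.5 N and contact force between gate and squeeze_bottle below 0.2 N and contact force between gate and glue_bottle below 0.2 N and contact force between gate and pin_bowl below 0.2 N and contact force between gate and jar_brown below 0.2 N and contact force between gate and vent_box below 0.2 N and contact force between gate and forceps below 0.2 N and contact force between gate and mech_pencil below 0.2 N); the arm keeps its last pose, push and grip.
It fails at once if a catch tab is pressed with more than 20 N (contact force between the fingers and main_l above 20 N or contact force between the fingers and main_r above 20 N or contact force between the fingers and safety_l above 20 N or contact force between the fingers and safety_r above 20 N).
It fails at once if a bystander is moved by more than 30 mm (distance of any of squeeze_bottle, glue_bottle, pin_bowl, jar_brown, vent_box, forceps, mech_pencil from where it was at the start of the episode above 0.03 m).
It also fails if it takes over 61 s, if anything falls off the work surface, if the arm or the gripper's body presses on something with over 40 N, if the wrist force passes 120 N, or if a joint passes its speed limit or range.

## Working session

There is one attempt and no reset: what is moved stays moved. The work goes in short steps, Python scripts to look and compute and a tool call to move; the robot and the scene stay as the last step left them, time stands still between calls to the robot, and variables do not carry over. Pictures are saved under pics/ and viewed, and the job is handed in when it is done.

Besides the shell and the picture viewer there is one more tool, called after "Request:" as name(argument=value, ...), one argument or row to a line, values as JSON. play_rows: Moves the arm, as the interface text tells. Its arguments: {"type":"object","properties":{"steps":{"type":"array"},"fingers":{"type":"number"},"squeeze":{"type":"number"}},"required":["steps"]}

```bash
ls; mkdir -p pics
python3 - <<'E'
from station import manip
import cv2
s=manip.sense(); print({k:(v if not hasattr(v,'round') else v) for k,v in s.items()})
for n in ("scene","side","wrist"):
    p=manip.snapshot(n); cv2.imwrite(f"pics/{n}0.png",p["img"][:,:,::-1]); print(n,p["K"],p["world_from_camera"])
E
```

```text
pics
{'t': 0.0, 'q': array([ 1.12553342e+00,  5.28470550e-01,  1.43390858e+00, -2.86221981e-05,
        1.18139534e+00, -1.78503243e-01]), 'qd': array([-9.55850464e-05,  4.58165145e-04,  1.25689987e-03,  7.88719468e-04,
       -1.29532751e-04,  1.86115574e-04]), 'tau': array([-1.08393604e-03, -4.42358243e+01, -1.78019768e+01, -4.17938008e-04,
        8.26185598e-03, -5.31494976e-06]), 'tcp_pos': array([0.16444354, 0.60228836, 0.25532887]), 'tool_rot': array([ 1.32979228e-01,  9.91118224e-01, -1.04234073e-03, -3.22151342e-04]), 'force': array([-0.24731193,  1.11539581,  0.59568854]), 'ft_torque': array([-0.00137443,  0.03835082,  0.03928127]), 'finger_gap': 1.005256051922545}
scene [[485.72682131   0.         322.80743845]
 [  0.         485.72682131 194.81613394]
 [  0.           0.           1.        ]] [[-0.61345677 -0.62835319  0.47837544 -0.18227186]
 [-0.78972527  0.48642261 -0.3738008   0.27550455]
 [ 0.0021863  -0.60709581 -0.79462563  1.15616456]
 [ 0.          0.          0.          1.        ]]
side [[389.40311609   0.         324.38779275]
 [  0.         389.40311609 200.15998141]
 [  0.           0.           1.        ]] [[ 0.97862825 -0.12839229  0.16063052  0.30376193]
 [-0.20483023 -0.53947726  0.81670611 -1.1044799 ]
 [-0.01820225 -0.83215366 -0.55424631  0.70223121]
 [ 0.          0.          0.          1.        ]]
wrist [[309.70691629   0.         320.40329792]
 [  0.         309.70691629 197.89071601]
 [  0.           0.           1.        ]] [[ 0.26311203  0.92935901  0.25896697  0.09905884]
 [ 0.96476258 -0.25281972 -0.07290642  0.62138256]
 [-0.00228428  0.2690242  -0.96313071  0.37297665]
 [ 0.          0.          0.          1.        ]]
```

View pics/scene0.png

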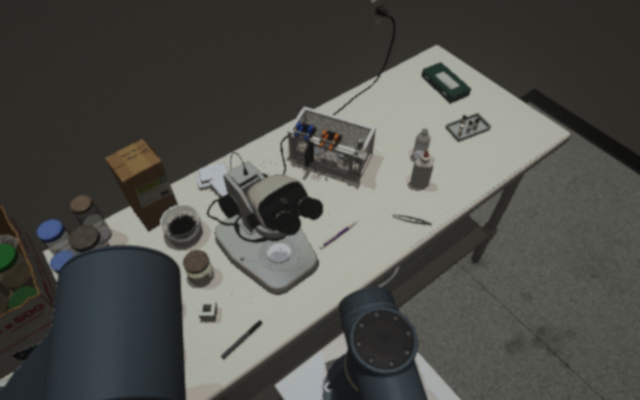

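View pics/side0.png

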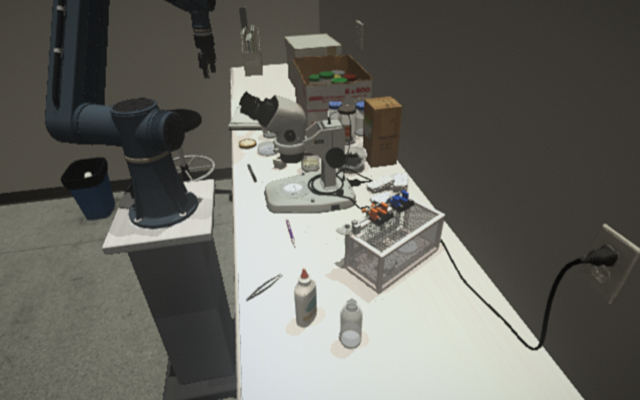

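View pics/wrist0.png

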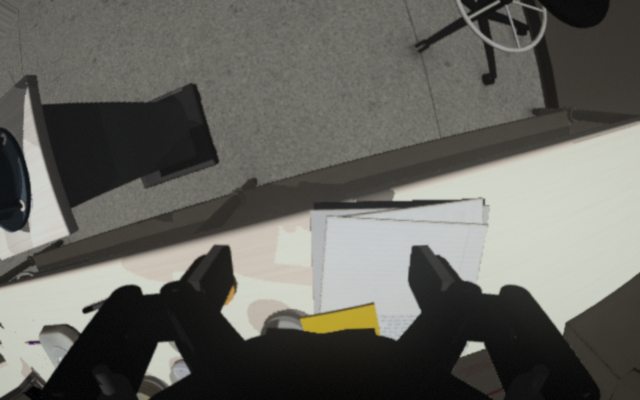

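```bash
cat > h.py <<'E'
import numpy as np, cv2
from station import manip
from scipy.spatial.transform import Rotation as R
def ray(p,uv):
    K=p["K"];T=p["world_from_camera"]
    d=np.array([(uv[0]-K[0,2])/K[0,0],(uv[1]-K[1,2])/K[1,1],1.])
    if p.get("fish"):
        a=d[:2];r=np.hypot(*a);d=np.array([*(a/r*np.sin(r)),np.cos(r)]) if r>0 else np.array([0,0,1.])
    d=T[:3,:3]@d; return T[:3,3],d/np.linalg.norm(d)
def atz(p,uv,z):
    o,d=ray(p,uv);return o+d*(z-o[2])/d[2]
def tri(rs):
    A=0;b=0
    for o,d in rs:
        M=np.eye(3)-np.outer(d,d);A=A+M;b=b+M@o
    x=np.linalg.solve(A,b);return x,[np.linalg.norm((np.eye(3)-np.outer(d,d))@(x-o)) for o,d in rs]
def proj(p,X):
    T=np.linalg.inv(p["world_from_camera"]);c=T[:3,:3]@np.asarray(X)+T[:3,3];K=p["K"]
    if p.get("fish"):
        r=np.hypot(c[0],c[1]);th=np.arctan2(r,c[2]);return K[:2,2]+K[0,0]*th*c[:2]/r
    return (K@c/c[2])[:2]
def snap(n,f=None):
    p=manip.snapshot(n)
    if n=="wrist":p["fish"]=True
    if f:cv2.imwrite("pics/"+f,p["img"][:,:,::-1])
    return p
E
python3 - <<'E'
from h import *
s=snap("scene");d=snap("side")
Z=dict(cage=0,main_catch=.14,safety_catch=.14,gate_hinge=.1,gate_handle=.095,squeeze_bottle=0,glue_bottle=0,forceps=0,mech_pencil=0)
for k,z in Z.items():
    rs=[]
    for n,p in(("scene",s),("side",d)):
        r=manip.pinpoint(k,p)
        for x in r[:1]:
            print(k,n,np.round(x["point"],1),round(x["score"],2),np.round(atz(p,x["point"],z),3)); rs.append(ray(p,x["point"]))
    if len(rs)==2:
        x,e=tri(rs);print("   tri",np.round(x,3),np.round(e,4))
E
python3 - <<'E'
import cv2
i=cv2.imread("pics/scene0.png")[90:200,270:400];cv2.imwrite("pics/sc_crop.png",cv2.resize(i,None,fx=5,fy=5,interpolation=3))
i=cv2.imread("pics/side0.png")[170:300,320:460];cv2.imwrite("pics/sd_crop.png",cv2.resize(i,None,fx=4.5,fy=4.5,interpolation=3))
E
```

```text
cage scene [332.1 154.8] 0.96 [ 0.623 -0.391  0.   ]
cage side [390.8 260.3] 0.95 [ 0.619 -0.389  0.   ]
   tri [ 0.62  -0.39   0.001] [0.0016 0.0016]
main_catch scene [304.1 129.7] 0.9 [ 0.653 -0.307  0.14 ]
main_catch side [399.  197.4] 0.85 [ 0.659 -0.308  0.14 ]
   tri [ 0.658 -0.308  0.138] [0.0025 0.0025]
safety_catch scene [332.3 140.3] 0.85 [ 0.569 -0.345  0.14 ]
gate_hinge scene [356.7 157.1] 0.56 [ 0.502 -0.384  0.1  ]
gate_hinge side [347.7 234.5] 0.95 [ 0.503 -0.379  0.1  ]
   tri [ 0.502 -0.383  0.102] [0.0006 0.0006]
gate_handle scene [308.7 156. ] 0.92 [ 0.595 -0.279  0.095]
gate_handle side [371.1 208.4] 0.58 [ 0.595 -0.279  0.095]
   tri [ 0.595 -0.279  0.095] [0.0001 0.0001]
squeeze_bottle scene [420.5 154.6] 0.83 [ 0.45  -0.615  0.   ]
squeeze_bottle side [350.9 339.5] 0.73 [ 0.453 -0.603 -0.   ]
   tri [ 0.449 -0.609  0.008] [0.0025 0.0025]
glue_bottle scene [416.1 186.4] 0.65 [ 0.366 -0.512  0.   ]
glue_bottle side [305.7 318.9] 0.65 [ 0.369 -0.528  0.   ]
   tri [ 0.37  -0.519 -0.011] [0.0006 0.0006]
forceps scene [411.3 221.1] 0.45 [ 0.283 -0.411  0.   ]
forceps side [267.5 289.1] 0.59 [ 0.293 -0.42  -0.   ]
   tri [ 0.289 -0.415 -0.007] [0.0037 0.0037]
mech_pencil scene [331.  137.7] 0.63 [ 0.684 -0.435  0.   ]
mech_pencil side [288.3 238.7] 0.62 [ 0.367 -0.239  0.   ]
   tri [ 0.445 -0.342  0.155] [0.1042 0.1042]
```

View pics/sc_crop.png

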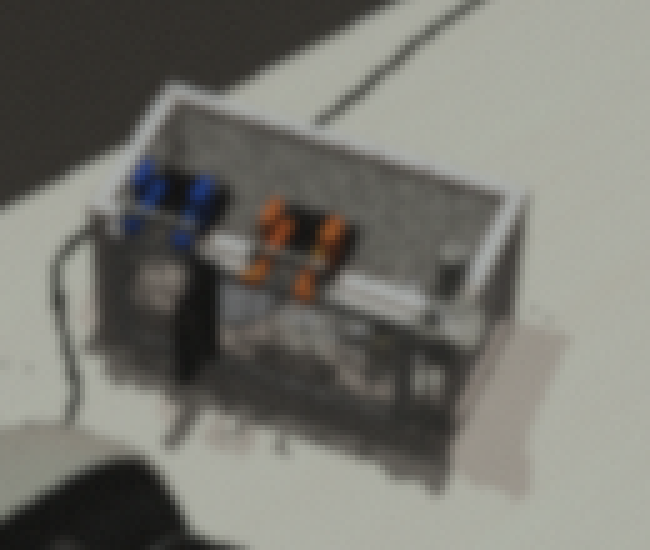

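View pics/sd_crop.png

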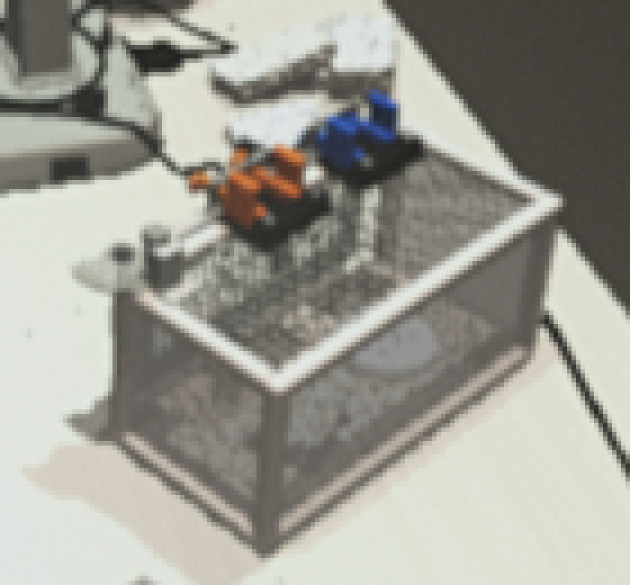

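Run:
```python
from h import *
s=snap("scene");d=snap("side")
print("scene BL",atz(s,(304.4,107.6),.12),"BR",atz(s,(374.6,128),.12),"FL",atz(s,(289,132.4),.12))
print("side BL",atz(d,(444,214.4),.12),"BR",atz(d,(381.8,255.6),.12),"BRbot",atz(d,(378.9,292.2),0))
for n,p in(("s",s),("d",d)):
  for k in("main_l","main_r","safety_l","safety_r","safety_catch","main_catch","cage"):
    for r in manip.regions_of(k,p)[:2]:
        ys,xs=np.nonzero(r["pixels"]);print(n,k,round(r["score"],2),xs.mean().round(1),ys.mean().round(1),len(xs),np.round(atz(p,(xs.mean(),ys.mean()),.14),3))
```

```text
scene BL [ 0.74622593 -0.37610523  0.12      ] BR [ 0.54564098 -0.48960774  0.12      ] FL [ 0.68772128 -0.27576496  0.12      ]
side BL [ 0.75408439 -0.38041418  0.12      ] BR [ 0.55085619 -0.49268466  0.12      ] BRbot [ 0.5528621  -0.48888871  0.        ]
s main_l 0.63 308.4 132.0 66 [ 0.638 -0.311  0.14 ]
s main_l 0.6 298.1 127.8 46 [ 0.67  -0.297  0.14 ]
s main_r 0.63 308.4 132.0 66 [ 0.638 -0.311  0.14 ]
s main_r 0.6 298.1 127.8 46 [ 0.67  -0.297  0.14 ]
s safety_l 0.63 323.4 137.1 73 [ 0.595 -0.333  0.14 ]
s safety_l 0.25 421.4 170.9 627 [ 0.329 -0.466  0.14 ]
s safety_r 0.63 323.4 137.1 73 [ 0.595 -0.333  0.14 ]
s safety_r 0.25 421.4 170.9 627 [ 0.329 -0.466  0.14 ]
s safety_catch 0.88 330.6 141.9 4471 [ 0.567 -0.338  0.14 ]
s main_catch 0.67 330.7 141.7 4364 [ 0.567 -0.338  0.14 ]
s cage 0.97 330.4 141.7 4422 [ 0.568 -0.338  0.14 ]
s cage 0.66 421.0 142.3 377 [ 0.407 -0.542  0.14 ]
d main_l 0.45 394.8 201.5 82 [ 0.642 -0.324  0.14 ]
d main_l 0.43 403.7 196.6 85 [ 0.673 -0.308  0.14 ]
d main_r 0.45 394.8 201.5 82 [ 0.642 -0.324  0.14 ]
d main_r 0.43 403.7 196.6 85 [ 0.673 -0.308  0.14 ]
d safety_l 0.43 371.3 213.1 91 [ 0.568 -0.359  0.14 ]
d safety_r 0.43 371.3 213.1 91 [ 0.568 -0.359  0.14 ]
d safety_catch 0.67 390.9 240.2 6736 [ 0.579 -0.47   0.14 ]
d main_catch 0.71 391.0 240.0 6637 [ 0.579 -0.469  0.14 ]
d cage 0.76 390.9 239.9 6787 [ 0.579 -0.468  0.14 ]
```

```bash
python3 - <<'E'
from h import *
s=snap("scene");d=snap("side")
# microscope points: eyepiece / head
for a,b in(((300,210),(252,103)),((240,172),(325,130)),((290,190),(290,97)),((322,207),(245,100))):
    x,e=tri([ray(s,a),ray(d,b)]);print(np.round(x,3),np.round(e,3))
for k in("glue_bottle","mech_pencil","forceps","squeeze_bottle"):
  for p in (s,d):
    print(k,[(np.round(r["rect"]),round(r["score"],2)) for r in manip.regions_of(k,p)[:2]])
w=snap("wrist")
st=manip.sense();Rt=R.from_quat(st["tool_rot"]).as_matrix()
print(Rt.round(3));T=w["world_from_camera"];print("cam in tool",Rt.T@(T[:3,3]-st["tcp_pos"]),Rt.T@T[:3,:3])
E
python3 - <<'E'
import cv2
i=cv2.imread("pics/side0.png")[70:250,220:380];cv2.imwrite("pics/sd_crop2.png",cv2.resize(i,None,fx=3.3,fy=3.3,interpolation=3))
i=cv2.imread("pics/scene0.png")[140:300,190:350];cv2.imwrite("pics/sc_crop2.png",cv2.resize(i,None,fx=3.7,fy=3.7,interpolation=3))
E
```

```text
[ 0.313 -0.049  0.335] [0.003 0.003]
[ 0.532 -0.037  0.239] [0.015 0.015]
[ 0.397 -0.067  0.335] [0.026 0.026]
[ 0.289 -0.082  0.353] [0.01 0.01]
glue_bottle [(array([406., 152., 432., 190.]), 0.59), (array([163., 203., 203., 243.]), 0.3)]
glue_bottle [(array([294., 267., 318., 332.]), 0.59), (array([301., 153., 318., 171.]), 0.2)]
mech_pencil [(array([286., 109., 376., 176.]), 0.43)]
mech_pencil [(array([284., 222., 298., 244.]), 0.58)]
forceps [(array([288., 108., 371., 181.]), 0.17)]
forceps [(array([250., 283., 271., 303.]), 0.64), (array([397., 194., 409., 204.]), 0.64)]
squeeze_bottle [(array([414., 126., 432., 160.]), 0.89), (array([296., 122., 302., 138.]), 0.17)]
squeeze_bottle [(array([343., 300., 366., 347.]), 0.75), (array([337., 191., 402., 246.]), 0.51)]
[[-0.965  0.264  0.   ]
 [ 0.264  0.965 -0.   ]
 [-0.    -0.    -1.   ]]
cam in tool [ 0.0681701   0.00088386 -0.11753629] [[ 5.12124416e-04 -9.63042367e-01 -2.69349471e-01]
 [ 9.99999815e-01  5.81896379e-04 -1.79196732e-04]
 [ 3.29307527e-04 -2.69349329e-01  9.63042486e-01]]
```

View pics/sd_crop2.png

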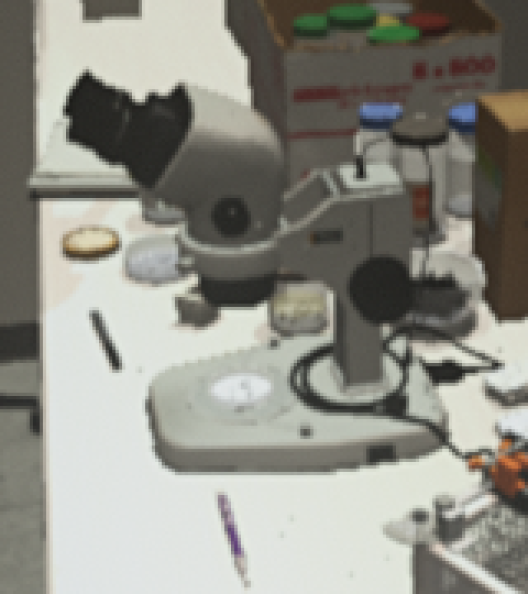

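View pics/sc_crop2.png

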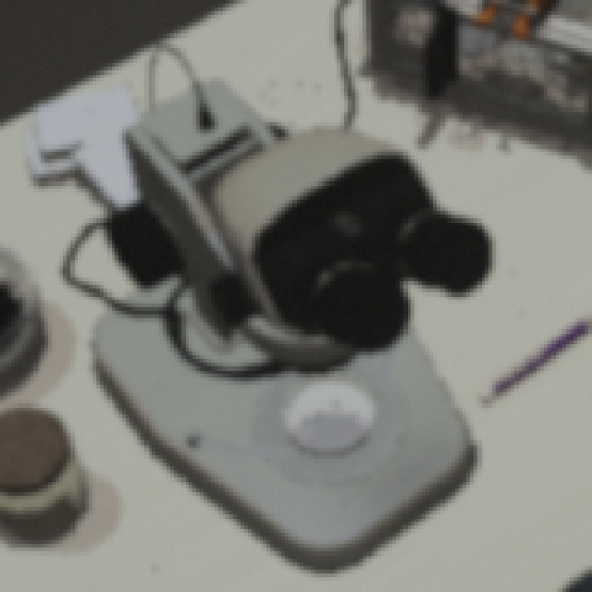

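Request:
play_rows(
  steps=[
    [[0, 0, -0.043, 0, 0, 9.1], [0, 0, -0.043, 0, 0, 9.1], [0, 0, -0.043, 0, 0, 9.1], [0, 0, -0.043, 0, 0, 9.1], [0, 0, -0.043, 0, 0, 9.1]],
  ],
)

```text
t: 3.12
tcp_pos: [0.1646, 0.6026, 0.4728]
tool_rot: [0.508, 0.861, 0.0, -0.0]
force: [0.5, 0.2, -0.0]
finger_gap: 0.998
```

Request:
play_rows(
  steps=[
    [[-0.0588, -0.0033, 0, 0, 0, 0], [-0.0588, -0.0033, 0, 0, 0, 0], [-0.0588, -0.0033, 0, 0, 0, 0], [-0.0588, -0.0033, 0, 0, 0, 0], [-0.0588, -0.0033, 0, 0, 0, 0], [-0.0588, -0.0033, 0, 0, 0, 0], [-0.0588, -0.0033, 0, 0, 0, 0], [-0.0588, -0.0033, 0, 0, 0, 0], [-0.0588, -0.0033, 0, 0, 0, 0]],
  ],
)

```text
t: 4.25
tcp_pos: [0.3975, 0.1247, 0.4716]
tool_rot: [0.506, 0.863, 0.0, 0.0]
force: [0.9, -0.1, 0.5]
finger_gap: 1.0
```

Request:
play_rows(
  steps=[
    [[-0.0588, -0.0033, 0, 0, 0, 0], [-0.0588, -0.0033, 0, 0, 0, 0], [-0.0588, -0.0033, 0, 0, 0, 0], [-0.0588, -0.0033, 0, 0, 0, 0], [-0.0588, -0.0033, 0.02, 0, 0, 0], [-0.0588, -0.0033, 0.03, 0, 0, 0], [-0.0588, -0.0033, 0.03, 0, 0, 0], [-0.0588, -0.0033, 0.03, 0, 0, 0], [0, 0, 0, 0, 0, 0]],
  ],
)

```text
t: 5.38
tcp_pos: [0.599, -0.2916, 0.3605]
tool_rot: [0.508, 0.862, -0.0, -0.004]
force: [-0.9, 0.2, 0.2]
finger_gap: 0.999
```

Run:
```python
from h import *
print(manip.sense()["q"].round(3))
w=snap("wrist","w1.png")
for k,z in dict(main_catch=.14,safety_catch=.14,gate_hinge=.1,gate_handle=.095).items():
    for r in manip.pinpoint(k,w)[:1]:print(k,np.round(r["point"],1),round(r["score"],2),np.round(atz(w,r["point"],z),4))
for k in("main_l","safety_l"):
    for r in manip.regions_of(k,w)[:2]:
        ys,xs=np.nonzero(r["pixels"]);print(k,round(r["score"],2),xs.mean().round(1),ys.mean().round(1),len(xs),np.round(atz(w,(xs.mean(),ys.mean()),.145),4))
```

```text
[-6.200e-01  5.020e-01  1.182e+00 -1.000e-03  1.465e+00 -1.126e+00]
main_catch [359.3 213.8] 0.59 [ 0.6591 -0.3078  0.14  ]
safety_catch [290.  217.6] 0.9 [ 0.5912 -0.3508  0.14  ]
gate_hinge [221.6 195. ] 0.92 [ 0.5007 -0.3821  0.1   ]
gate_handle [327.8 158. ] 0.69 [ 0.5994 -0.2742  0.095 ]
main_l 0.87 373.5 211.0 282 [ 0.6703 -0.2959  0.145 ]
main_l 0.7 344.8 210.7 312 [ 0.6413 -0.3115  0.145 ]
safety_l 0.86 275.2 207.9 429 [ 0.5707 -0.347   0.145 ]
safety_l 0.57 303.6 205.9 326 [ 0.598  -0.3292  0.145 ]
```

View pics/w1.png

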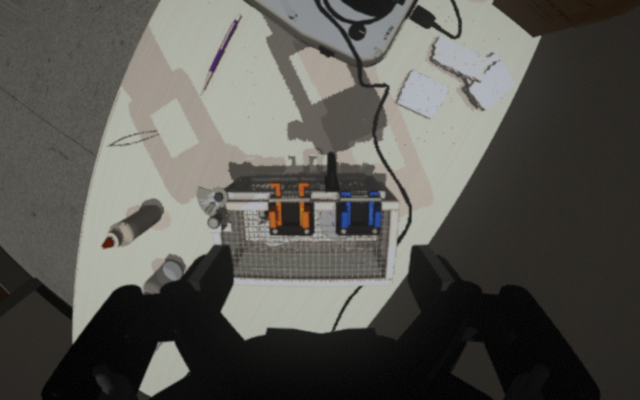

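Run:
```python
import cv2
i=cv2.imread("pics/w1.png")[145:285,195:405];cv2.imwrite("pics/w1c.png",cv2.resize(i,None,fx=3.8,fy=3.8,interpolation=3))
```

```text
(no output)
```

View pics/w1c.png

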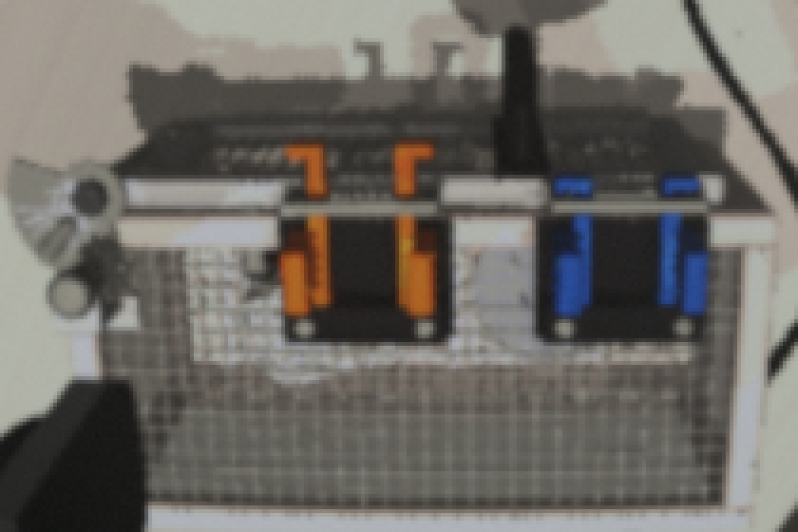

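Run:
```python
from h import *
w=snap("wrist")
st=manip.sense();print(st["tcp_pos"],R.from_quat(st["tool_rot"]).as_euler("zyx",degrees=True))
def P(c,z):return atz(w,(c[0]/3.8+195-.37,c[1]/3.8+145-.37),z)
pts={}
for n,z,cs in(("main",.15,[(556,252),(556,315),(710,252),(708,315)]),("safe",.15,[(281,252),(285,315),(435,252),(437,315)]),
  ("keepL",.141,[(280,208),(440,211)]),("keepR",.141,[(553,208),(708,211)]),("cageback",.12,[(150,507),(755,507)]),("cagefront",.12,[(125,228),(770,228)])):
    X=np.array([P(c,z) for c in cs]);pts[n]=X
    print(n,X[:,:2].round(4).tolist(),"mean",X.mean(0).round(4))
a=pts["main"].mean(0)-pts["safe"].mean(0);print("dist",np.linalg.norm(a),np.degrees(np.arctan2(a[1],a[0])))
for n in("keepL","keepR","cageback","cagefront"):
    a=pts[n][1]-pts[n][0];print(n,np.linalg.norm(a),np.degrees(np.arctan2(a[1],a[0])))
```

```text
[ 0.59952193 -0.28720423  0.36809966] [-1.19293403e+02  1.27708384e-01  1.79915478e+02]
main [[0.641, -0.3111], [0.6513, -0.3287], [0.6822, -0.2882], [0.6928, -0.3058]] mean [ 0.6668 -0.3085  0.15  ]
safe [[0.5686, -0.3519], [0.5787, -0.3697], [0.6093, -0.3289], [0.6195, -0.3464]] mean [ 0.594  -0.3493  0.15  ]
keepL [[0.562, -0.3427], [0.6054, -0.3194]] mean [ 0.5837 -0.331   0.141 ]
keepR [[0.635, -0.3017], [0.6775, -0.2789]] mean [ 0.6563 -0.2903  0.141 ]
cageback [[0.569, -0.4769], [0.7617, -0.3677]] mean [ 0.6654 -0.4223  0.12  ]
cagefront [[0.5184, -0.3821], [0.706, -0.2767]] mean [ 0.6122 -0.3294  0.12  ]
dist 0.08344019783520926 29.263355639645738
keepL 0.049317575956945754 28.224531956174264
keepR 0.04818679330190791 28.140474727070977
cageback 0.2215534676333719 29.548875511632467
cagefront 0.21515050179703782 29.33407278347358
```

Run:
```python
from h import *
w=snap("wrist","w2.png")
st=manip.sense();print(st["t"],st["tcp_pos"],st["qd"].round(4),R.from_quat(st["tool_rot"]).as_euler("zyx",degrees=True).round(2))
T=w["world_from_camera"];Rt=R.from_quat(st["tool_rot"]).as_matrix();print(Rt.T@(T[:3,3]-st["tcp_pos"]))
for k,z in dict(main_catch=.14,safety_catch=.14,gate_hinge=.1,gate_handle=.095).items():
    for r in manip.pinpoint(k,w)[:1]:print(k,np.round(r["point"],1),round(r["score"],2),np.round(atz(w,r["point"],z),4))
i=cv2.imread("pics/w2.png")[145:285,195:405];cv2.imwrite("pics/w2c.png",cv2.resize(i,None,fx=3.8,fy=3.8,interpolation=3))
```

```text
5.825 [ 0.5994929 -0.2873502  0.3678198] [-0.0056  0.0079  0.0001 -0.0009 -0.0003  0.0018] [-1.1928e+02  1.1000e-01  1.7993e+02]
[ 0.06897127  0.00070321 -0.11776956]
main_catch [353.7 214.1] 0.77 [ 0.6583 -0.3097  0.14  ]
safety_catch [285.9 213.7] 0.82 [ 0.5882 -0.3485  0.14  ]
gate_hinge [220.3 191. ] 0.98 [ 0.4989 -0.3784  0.1   ]
gate_handle [329.8 156.2] 0.65 [ 0.604  -0.2689  0.095 ]
```

View pics/w2c.png

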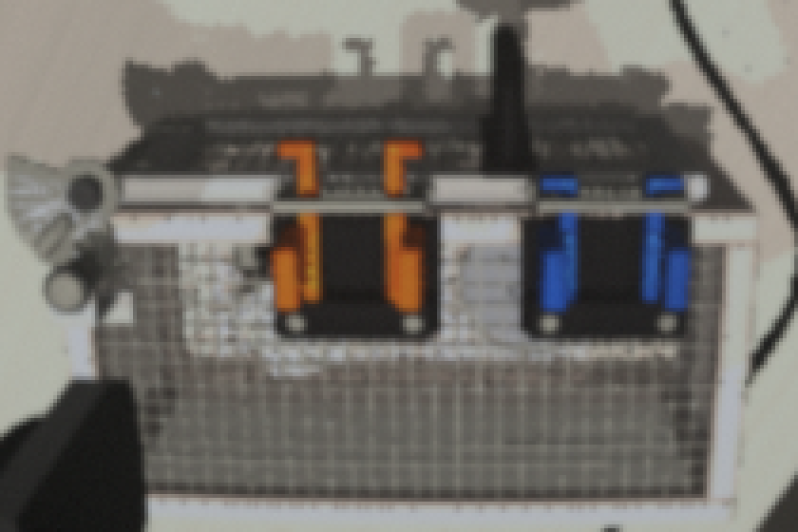

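```bash
cat > ov.py <<'E'
from h import *
def overlay(w,main,yaw,fn,box=(195,145,405,285),f=3.8):
    x0,y0,x1,y1=box
    i=cv2.resize(w["img"][y0:y1,x0:x1,::-1].copy(),None,fx=f,fy=f,interpolation=3)
    a=np.radians(yaw);ey=np.array([np.cos(a),np.sin(a)]);ex=np.array([np.sin(a),-np.cos(a)])
    def pj(x,y,z):
        q=proj(w,[*(np.array(main)+ex*x+ey*y),z]);return tuple(int(round(v)) for v in ((q[0]-x0+.5)*f-.5,(q[1]-y0+.5)*f-.5))
    def boxd(xa,xb,ya,yb,za,zb,col):
        for z in(za,zb):
            c=[pj(xa,ya,z),pj(xb,ya,z),pj(xb,yb,z),pj(xa,yb,z)]
            cv2.polylines(i,[np.array(c)],True,col if z==zb else (0,0,0),1)
    for o in(0,-.082):
        for s in(1,-1):boxd(-.01,.01,o+s*.0225,o+s*.0165,.123,.150,(0,255,0))
        cv2.drawMarker(i,pj(0,o,.14),(0,255,255),0,8)
        cv2.line(i,pj(-.018,o-.03,.141),pj(-.018,o+.03,.141),(255,255,0),1)
    cv2.imwrite("pics/"+fn,i)
E
python3 - <<'E'
from ov import *
w=snap("wrist")
def P(c,z):return atz(w,((c[0]+.5)/3.8+195-.5,(c[1]+.5)/3.8+145-.5),z)
m=np.mean([P(c,.145) for c in[(543,248),(543,311),(690,248),(690,311)]],0)
s=np.mean([P(c,.145) for c in[(273,248),(275,311),(421,248),(423,311)]],0)
print(m,s,np.linalg.norm(m-s),np.degrees(np.arctan2(*(m-s)[1::-1])))
c=(m+s)[:2]/2;a=np.radians(29.3);mm=c+.041*np.array([np.cos(a),np.sin(a)]);print(mm)
overlay(w,mm,29.3,"ov1.png")
E
```

```text
[ 0.66217875 -0.31126306  0.145     ] [ 0.59001347 -0.35169022  0.145     ] 0.08271748160765768 29.257655843873877
[ 0.66185095 -0.31141196]
```

View pics/ov1.png

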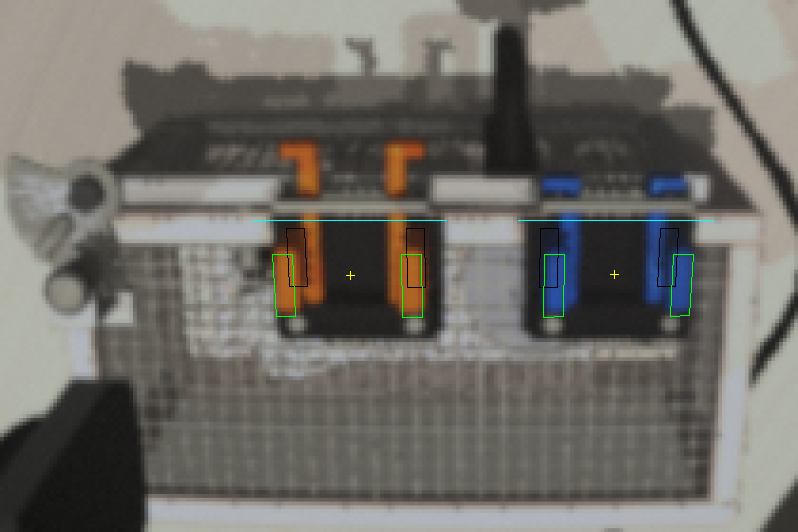

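Request:
play_rows(
  steps=[
    [[-0.0123, 0.0107, 0.02, 0, 0, 0], [-0.0123, 0.0107, 0.03, 0, 0, 0], [-0.0123, 0.0107, 0.034, 0, 0, 0], [-0.0124, 0.0106, 0.034, 0, 0, 0], [0, 0, 0.03, 0, 0, 0], [0, 0, 0, 0, 0, 0], [0, 0, 0, 0, 0, 0]],
  ],
  fingers=0.7,
  squeeze=20,
)

```text
t: 6.95
tcp_pos: [0.6614, -0.3109, 0.2195]
tool_rot: [0.506, 0.863, -0.0, 0.001]
force: [0.7, -1.0, 0.4]
finger_gap: 0.697
```

Run:
```python
from ov import *
w=snap("wrist","w3.png")
st=manip.sense();print(st["t"],st["tcp_pos"],st["force"],st["finger_gap"],R.from_quat(st["tool_rot"]).as_euler("zyx",degrees=True).round(2))
d=np.array([.6608,-.3095])-st["tcp_pos"][:2];Rt=R.from_quat(st["tool_rot"]).as_matrix();print("go",Rt.T@[*d,0])
overlay(w,(.6608,-.3095),29.3,"ov3.png",(150,120,450,330),2.6)
```

```text
7.0 [ 0.66162492 -0.31112861  0.22026825] [0.6227135  0.28392244 0.10618613] 0.7013315100634971 [-1.1921e+02  1.7000e-01  1.7989e+02]
go [ 1.82406529e-03  7.48544229e-05 -5.60528782e-06]
```

View pics/ov3.png

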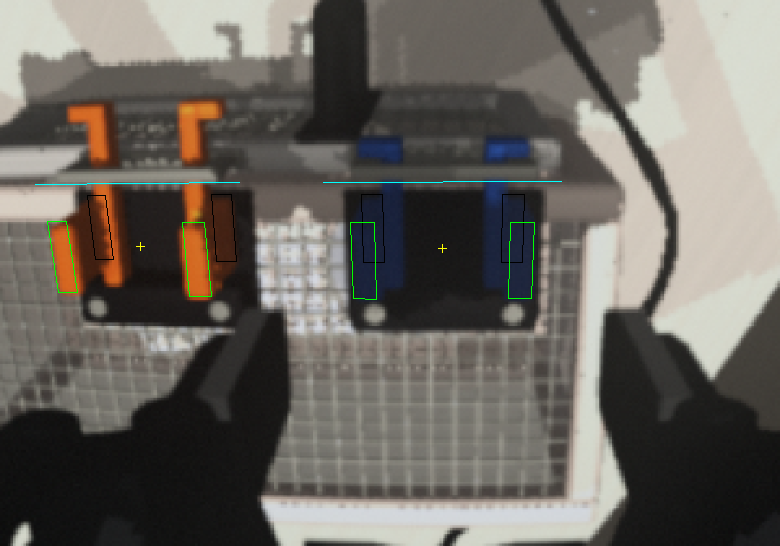

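Request:
play_rows(
  steps=[
    [[0.0018, 0, 0.02, 0, 0, 0], [0, 0, 0.02, 0, 0, 0], [0, 0, 0.017, 0, 0, 0], [0, 0, 0.01, 0, 0, 0], [0, 0, 0, 0, 0, 0], [0, 0, 0, 0, 0, 0]],
  ],
)

```text
t: 7.75
tcp_pos: [0.6603, -0.3093, 0.1518]
tool_rot: [0.506, 0.863, -0.0, 0.001]
force: [0.1, 0.2, 0.2]
finger_gap: 0.702
```

Run:
```python
from ov import *
w=snap("wrist","w4.png")
st=manip.sense();print(st["t"],st["tcp_pos"],st["force"],st["finger_gap"])
d=np.array([.6608,-.3095])-st["tcp_pos"][:2];Rt=R.from_quat(st["tool_rot"]).as_matrix();print("go",Rt.T@[*d,0])
overlay(w,(.6608,-.3095),29.3,"ov4.png",(150,120,450,340),2.6)
```

```text
7.8 [ 0.6604126  -0.30928265  0.1520155 ] [-0.04842203  0.39090507  0.52932671] 0.7020576417242862
go [-3.78780784e-04  2.32053099e-04  7.11768228e-07]
```

View pics/ov4.png

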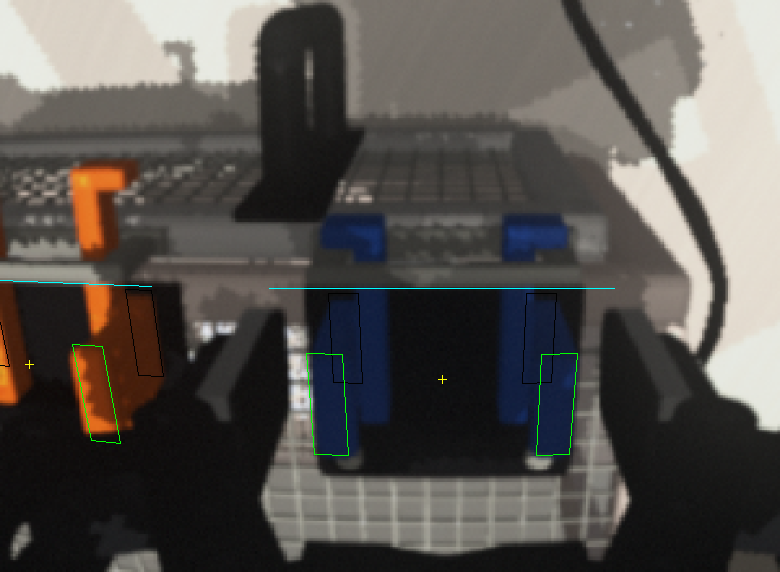

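Request:
play_rows(
  steps=[
    [[0, 0, 0, 0, 0, 0], [0, 0, 0, 0, 0, 0]],
  ],
  fingers=0.56,
)

```text
t: 8.05
tcp_pos: [0.6601, -0.3091, 0.1518]
tool_rot: [0.506, 0.863, -0.0, 0.0]
force: [0.8, -0.0, 0.6]
finger_gap: 0.556
```

Request:
play_rows(
  steps=[
    [[0, 0, 0, 0, 0, 0], [0, 0, 0, 0, 0, 0]],
  ],
  fingers=0.48,
)

```text
t: 8.3
tcp_pos: [0.6603, -0.3089, 0.1519]
tool_rot: [0.506, 0.863, 0.0, 0.001]
force: [0.7, 1.5, 2.5]
finger_gap: 0.481
```

Request:
play_rows(
  steps=[
    [[0, 0, 0, 0, 0, 0], [0, 0, 0, 0, 0, 0]],
  ],
  fingers=0.42,
)

```text
t: 8.55
tcp_pos: [0.6604, -0.309, 0.1523]
tool_rot: [0.506, 0.863, 0.0, 0.001]
force: [0.3, 2.0, 5.1]
finger_gap: 0.419
```

Run:
```python
from ov import *
w=snap("wrist","w5.png")
st=manip.sense();print(st["t"],st["tcp_pos"],st["force"],st["finger_gap"])
overlay(w,(.6608,-.3095),29.3,"ov5.png",(150,120,450,340),2.6)
```

```text
8.6 [ 0.66039495 -0.30898378  0.15231418] [0.13574343 0.35003604 5.56694895] 0.42015071284302846
```

View pics/ov5.png

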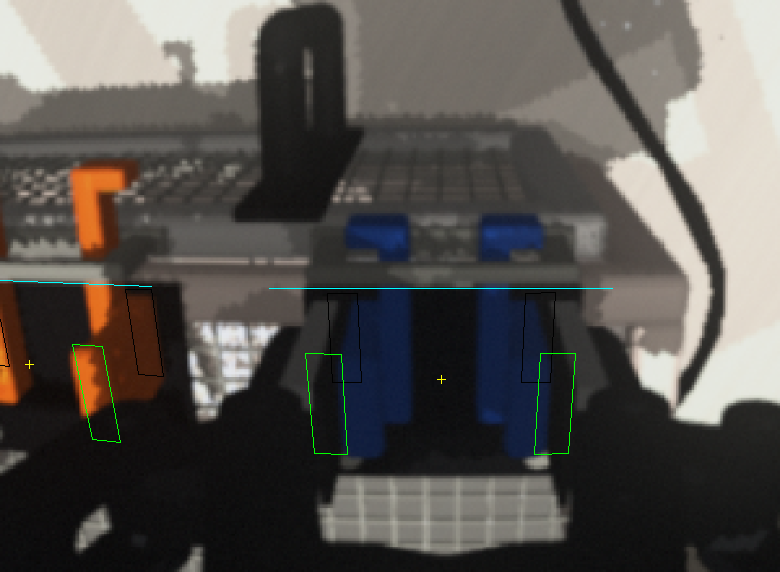

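Request:
play_rows(
  steps=[
    [[0, 0, 0, 0, 0, 0], [0, 0, 0, 0, 0, 0]],
  ],
  fingers=0.39,
)

```text
t: 8.85
tcp_pos: [0.6602, -0.3092, 0.1525]
tool_rot: [0.506, 0.863, -0.0, 0.001]
force: [-0.7, 1.4, 5.7]
finger_gap: 0.391
```

Request:
play_rows(
  steps=[
    [[0, 0, 0, 0, 0, 0], [0, 0, 0, 0, 0, 0], [0, 0, 0, 0, 0, 0]],
  ],
  fingers=0.365,
)

```text
t: 9.22
tcp_pos: [0.6603, -0.3091, 0.1526]
tool_rot: [0.506, 0.863, -0.0, 0.001]
force: [-1.1, 1.9, 5.8]
finger_gap: 0.368
```

Run:
```python
from ov import *
w=snap("wrist","w6.png")
st=manip.sense();print(st["t"],st["tcp_pos"],st["force"],st["finger_gap"])
overlay(w,(.6608,-.3095),29.3,"ov6.png",(150,120,450,340),2.6)
```

```text
9.275 [ 0.66025361 -0.30917337  0.15259818] [-0.94804122  1.75444906  6.44230977] 0.36688126115127334
```

View pics/ov6.png

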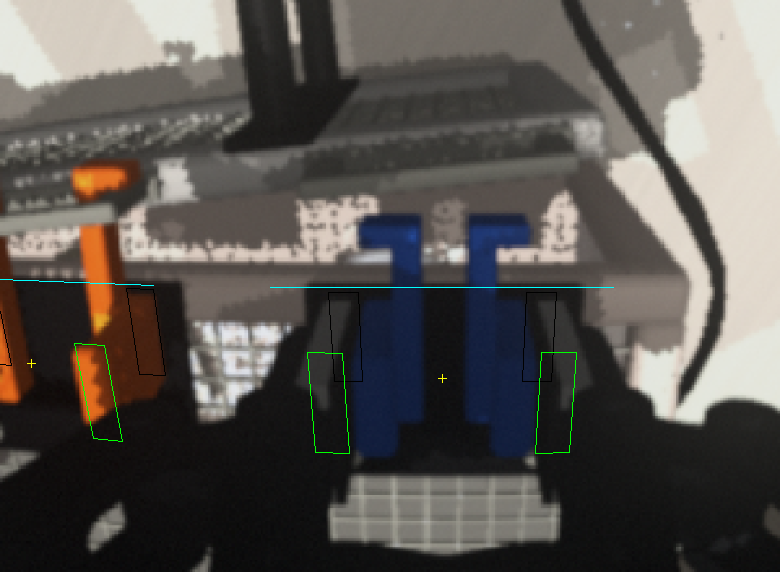

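Request:
play_rows(
  steps=[
    [[0, 0, 0, 0, 0, 0], [0, 0, 0, 0, 0, 0]],
  ],
  fingers=0.5,
)

```text
t: 9.52
tcp_pos: [0.66, -0.3092, 0.1513]
tool_rot: [0.506, 0.863, -0.0, 0.0]
force: [0.3, -0.8, 3.6]
finger_gap: 0.5
```

Request:
play_rows(
  steps=[
    [[0, 0, 0, 0, 0, 0], [0, 0, 0, 0, 0, 0], [0, 0, -0.02, 0, 0, 0], [0, 0, -0.025, 0, 0, 0], [0, -0.02, 0, 0, 0, 0], [0, -0.032, 0, 0, 0, 0], [0, -0.03, 0, 0, 0, 0], [0, 0, 0, 0, 0, 0], [0, 0, 0, 0, 0, 0]],
  ],
  fingers=0.7,
)

```text
t: 10.65
tcp_pos: [0.5878, -0.3491, 0.1961]
tool_rot: [0.506, 0.862, 0.0, -0.0]
force: [-0.2, 0.2, 0.2]
finger_gap: 0.702
```

Run:
```python
from ov import *
w=snap("wrist","w7.png")
st=manip.sense();print(st["t"],st["tcp_pos"],st["force"],st["finger_gap"])
d=np.array([.5893,-.3496])-st["tcp_pos"][:2];Rt=R.from_quat(st["tool_rot"]).as_matrix();print("go",Rt.T@[*d,0])
overlay(w,(.6608,-.3095),29.3,"ov7.png",(150,120,450,340),2.6)
```

```text
10.7 [ 0.58834801 -0.34890859  0.19610625] [ 0.04256982  0.1244698  -0.03154335] 0.7008017517257202
go [-1.06806565e-03  4.93539224e-04  1.64688159e-08]
```

View pics/ov7.png

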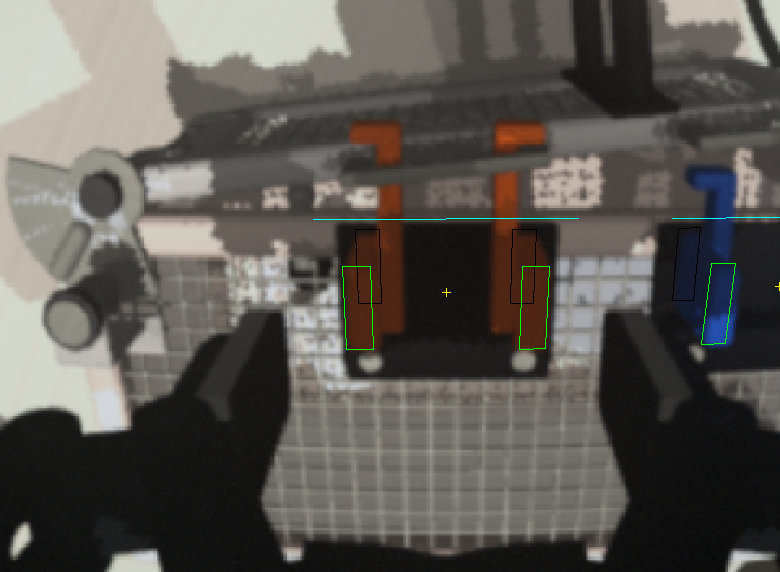

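Request:
play_rows(
  steps=[
    [[-0.001, 0.0005, 0.02, 0, 0, 0], [0, 0, 0.016, 0, 0, 0], [0, 0, 0.008, 0, 0, 0], [0, 0, 0, 0, 0, 0], [0, 0, 0, 0, 0, 0]],
  ],
)

```text
t: 11.32
tcp_pos: [0.5896, -0.3498, 0.1524]
tool_rot: [0.506, 0.863, -0.0, 0.0]
force: [0.2, 0.2, 0.2]
finger_gap: 0.7
```

Request:
play_rows(
  steps=[
    [[0, 0, 0, 0, 0, 0], [0, 0, 0, 0, 0, 0]],
  ],
  fingers=0.55,
)

```text
t: 11.58
tcp_pos: [0.5895, -0.3498, 0.1529]
tool_rot: [0.506, 0.863, -0.0, 0.001]
force: [0.7, -0.3, 0.3]
finger_gap: 0.546
```

Request:
play_rows(
  steps=[
    [[0, 0, 0, 0, 0, 0], [0, 0, 0, 0, 0, 0]],
  ],
  fingers=0.48,
)

```text
t: 11.82
tcp_pos: [0.5896, -0.3498, 0.1531]
tool_rot: [0.506, 0.863, -0.0, 0.001]
force: [0.3, 1.1, 4.5]
finger_gap: 0.477
```

Request:
play_rows(
  steps=[
    [[0, 0, 0, 0, 0, 0], [0, 0, 0, 0, 0, 0]],
  ],
  fingers=0.42,
)

```text
t: 12.08
tcp_pos: [0.5898, -0.3498, 0.1533]
tool_rot: [0.506, 0.863, 0.0, 0.001]
force: [-0.3, 1.7, 5.0]
finger_gap: 0.418
```

Request:
play_rows(
  steps=[
    [[0, 0, 0, 0, 0, 0], [0, 0, 0, 0, 0, 0]],
  ],
  fingers=0.39,
)

```text
t: 12.32
tcp_pos: [0.5898, -0.3498, 0.1535]
tool_rot: [0.506, 0.863, -0.0, 0.001]
force: [-1.3, 1.1, 5.6]
finger_gap: 0.394
```

Request:
play_rows(
  steps=[
    [[0, 0, 0, 0, 0, 0], [0, 0, 0, 0, 0, 0], [0, 0, 0, 0, 0, 0], [0, 0, 0, 0, 0, 0]],
  ],
  fingers=0.365,
)

```text
t: 12.82
tcp_pos: [0.5896, -0.3499, 0.1536]
tool_rot: [0.506, 0.863, -0.0, 0.001]
force: [-0.9, 1.1, 7.3]
finger_gap: 0.363
```

Run:
```python
from ov import *
w=snap("wrist","w8.png")
st=manip.sense();print(st["t"],st["tcp_pos"],st["force"],st["finger_gap"])
overlay(w,(.6608,-.3095),29.3,"ov8.png",(100,40,480,340),2)
```

```text
12.875 [ 0.5896527  -0.34991001  0.15359857] [-0.58637548  1.50933455  6.71157978] 0.3647996123514046
```

View pics/ov8.png

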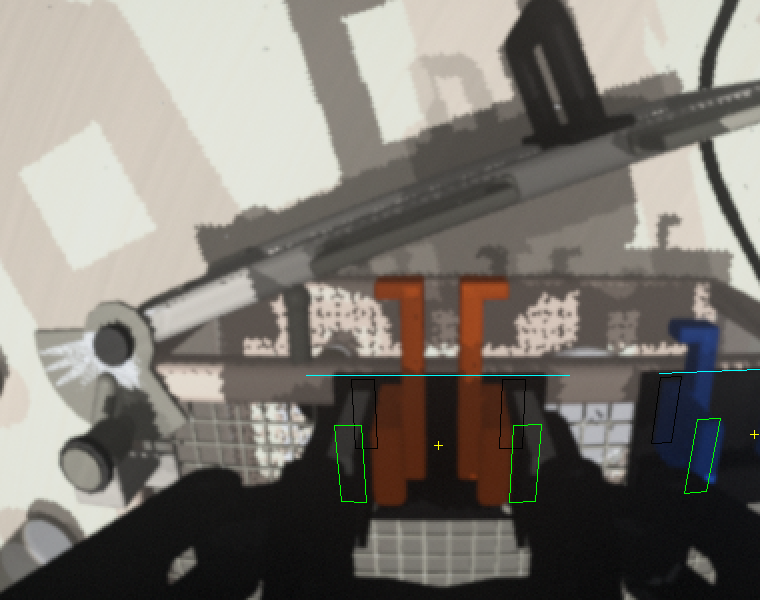

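Request:
play_rows(
  steps=[
    [[0, 0, 0, 0, 0, 0], [0, 0, 0, 0, 0, 0]],
  ],
  fingers=0.5,
)

```text
t: 13.12
tcp_pos: [0.5894, -0.35, 0.1524]
tool_rot: [0.506, 0.863, -0.0, 0.0]
force: [0.5, 0.1, 3.1]
finger_gap: 0.501
```

Request:
play_rows(
  steps=[
    [[0, 0, 0, 0, 0, 0], [0, 0, 0, 0, 0, 0], [0, 0, -0.025, 0, 0, 0], [0, 0, -0.04, 0, 0, 0], [0, 0, -0.045, 0, 0, -6.7], [0, 0, -0.03, 0, 0, -6.7], [0.0, 0, 0, 0, 0, -6.7], [0, 0, 0, 0, 0, 0], [0, 0, 0, 0, 0, 0]],
  ],
  fingers=0.7,
)

```text
t: 14.25
tcp_pos: [0.5888, -0.3492, 0.2912]
tool_rot: [0.348, 0.937, 0.0, -0.001]
force: [-0.1, 0.5, -0.5]
finger_gap: 0.703
```

Run:
```python
from h import *
w=snap("wrist","w9.png")
st=manip.sense();print(st["t"],st["tcp_pos"],st["force"],st["finger_gap"],st["q"].round(3),R.from_quat(st["tool_rot"]).as_euler("zyx",degrees=True).round(2))
for k,z in dict(gate_hinge=.1,gate_handle=.095).items():
    for r in manip.pinpoint(k,w)[:1]:print(k,np.round(r["point"],1),round(r["score"],2),np.round(atz(w,r["point"],z),4))
h=np.array([.5,-.381])
i=w["img"][:,:,::-1].copy()
for th,c in((.30,(0,0,255)),(.36,(0,255,0)),(.42,(255,0,0))):
    a=np.radians(29.3)+th;u=np.array([np.cos(a),np.sin(a)]);n=np.array([-u[1],u[0]])
    hp=h+.14*u+.04*n
    L=[proj(w,[*hp,z]) for z in(.048,.112)];print(th,hp)
    cv2.line(i,*[tuple(np.int32(np.round(l))) for l in L],c,1)
    L=[proj(w,[*(h+r*u+.005*n),.12]) for r in(0.,.205)]
    cv2.line(i,*[tuple(np.int32(np.round(l))) for l in L],c,1)
cv2.imwrite("pics/ov9.png",cv2.resize(i[20:300,160:480],None,fx=2.1,fy=2.1,interpolation=3))
```

```text
14.3 [ 0.58890942 -0.34928044  0.29120311] [-0.49101739  0.20331543  0.15979956] 0.7016117688522732 [-0.698  0.58   1.228  0.     1.335 -1.558] [-1.3924e+02 -8.0000e-02 -1.7993e+02]
gate_hinge [241.9 137.2] 0.82 [ 0.5021 -0.3787  0.1   ]
gate_handle [380.5  93. ] 0.55 [ 0.56   -0.2433  0.095 ]
0.3 [ 0.56738005 -0.25192665]
0.36 [ 0.55951904 -0.24811854]
0.42 [ 0.55144384 -0.24478865]
```

View pics/ov9.png

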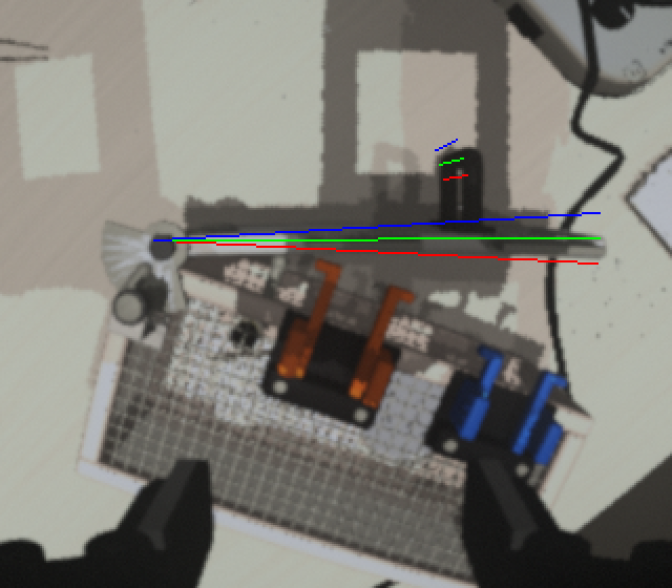

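Request:
play_rows(
  steps=[
    [[0.02, 0.015, 0.0, 0, 0, 0], [0.03, 0.02, 0.02, 0, 0, 0], [0.0292, 0.0205, 0.03, 0, 0, 0], [0.01, 0.006, 0.02, 0, 0, 0], [0, 0, 0.01, 0, 0, 0], [0, 0, 0, 0, 0, 0], [0, 0, 0, 0, 0, 0]],
  ],
)

```text
t: 15.28
tcp_pos: [0.5626, -0.2461, 0.213]
tool_rot: [0.348, 0.937, -0.0, 0.001]
force: [1.3, -0.5, -0.1]
finger_gap: 0.696
```

Run:
```python
from h import *
w=snap("wrist","w10.png")
st=manip.sense();print(st["t"],st["tcp_pos"],st["force"],st["finger_gap"],st["q"].round(3),R.from_quat(st["tool_rot"]).as_euler("zyx",degrees=True).round(2))
for k,z in dict(gate_hinge=.1,gate_handle=.095).items():
    for r in manip.pinpoint(k,w)[:1]:print(k,np.round(r["point"],1),round(r["score"],2),np.round(atz(w,r["point"],z),4))
i=w["img"][:,:,::-1].copy()
hp=(.5615,-.2445)
L=[proj(w,[*hp,z]) for z in(.048,.112)]
cv2.line(i,*[tuple(np.int32(np.round(l))) for l in L],(0,255,0),1)
cv2.imwrite("pics/ov10.png",cv2.resize(i[100:400,130:510],None,fx=2,fy=2,interpolation=3))
```

```text
15.325 [ 0.562481   -0.2460416   0.21311172] [-0.72295464 -0.70371007  0.17293527] 0.6991694064082702 [-0.594  0.562  1.506 -0.     1.071 -1.454] [-1.3926e+02  1.1000e-01  1.7992e+02]
gate_hinge [162.3 245.5] 0.88 [ 0.5012 -0.3798  0.1   ]
gate_handle [225.1  36.6] 0.51 [ 0.4151 -0.2153  0.095 ]
```

View pics/ov10.png

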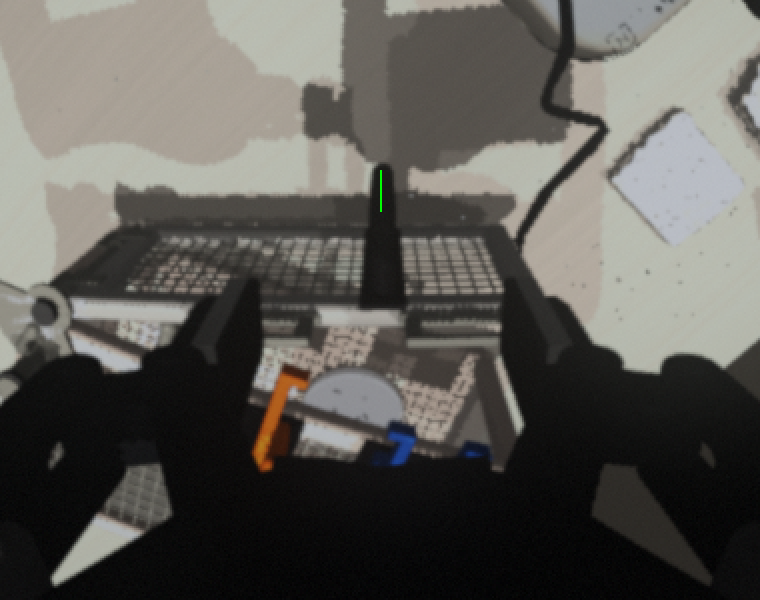

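Request:
play_rows(
  steps=[
    [[0.0015, 0, 0.025, 0, 0, 0], [0, 0, 0.03, 0, 0, 0], [0, 0, 0.03, 0, 0, 0], [0, 0, 0.018, 0, 0, 0], [0, 0, 0.005, 0, 0, 0], [0, 0, 0, 0, 0, 0]],
  ],
)

```text
t: 16.18
tcp_pos: [0.561, -0.2442, 0.1046]
tool_rot: [0.348, 0.938, -0.0, 0.0]
force: [0.3, 0.0, -0.8]
finger_gap: 0.697
```

Request:
play_rows(
  steps=[
    [[0, 0, 0, 0, 0, 0], [0, 0, 0, 0, 0, 0], [0, 0, 0, 0, 0, 0], [0, 0, 0, 0, 0, 0], [0, 0, 0, 0, 0, 0]],
  ],
  fingers=0.05,
  squeeze=25,
)

```text
t: 16.8
tcp_pos: [0.5609, -0.2442, 0.1049]
tool_rot: [0.348, 0.938, -0.0, 0.001]
force: [-0.3, -0.1, 4.9]
finger_gap: 0.108
```

Run:
```python
from h import *
w=snap("wrist","w11.png")
st=manip.sense();print(st["t"],st["tcp_pos"],st["force"],st["finger_gap"],st["q"].round(3),R.from_quat(st["tool_rot"]).as_euler("zyx",degrees=True).round(2))
```

```text
16.85 [ 0.56095996 -0.24418313  0.10485405] [-0.22597454 -0.29718092  4.71396156] 0.1103130431804427 [-0.593  0.708  1.584 -0.     0.848 -1.454] [-1.3932e+02  6.0000e-02  1.7995e+02]
```

View pics/w11.png

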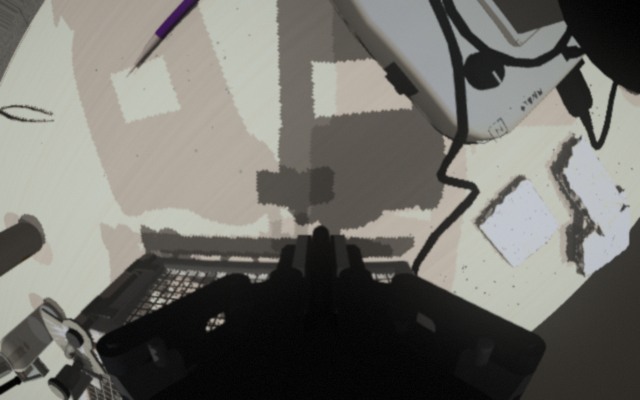

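Run:
```python
from h import *
w=snap("scene","s12.png");d=snap("side","d12.png")
```

```text
(no output)
```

View pics/d12.png

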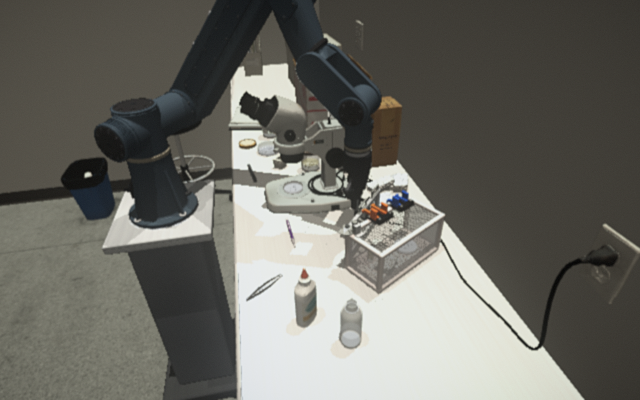

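View pics/s12.png

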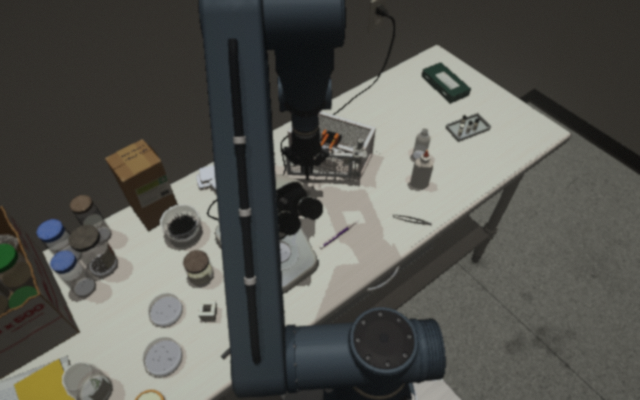

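Run:
```python
from h import *
s=snap("scene");d=snap("side")
for uv in((323,209),(309,191),(300,178),(285,177)):
    print(uv,[atz(s,uv,z).round(3).tolist() for z in(.25,.3,.35)])
for uv in((285,96),(265,95),(303,110)): print("side",uv,[ (lambda o,v:(o+v*(y-o[1])/v[1]).round(3).tolist())(*ray(d,uv)) for y in(-.12,-.06)])
# wrist joint seen: side pixel (360,105) scene (~300,90)
for a,b in(((300,20),(360,105)),((300,10),(350,100))):
    x,e=tri([ray(s,a),ray(d,b)]);print(x.round(3),np.round(e,3))
# foot corner
h=np.array([.502,-.3795])
for th in(.37,.7,1.,1.3,1.5):
    a=np.radians(29.3)+th;u=np.array([np.cos(a),np.sin(a)]);n=np.array([-u[1],u[0]]);b=h+.1415*u+.0405*n
    print(th,b.round(3),"tip",(h+.205*u).round(3),np.arctan2(b[1],b[0]).round(3),np.linalg.norm(b).round(3))
```

```text
(323, 209) [[0.331, -0.126, 0.25], [0.302, -0.104, 0.3], [0.274, -0.082, 0.35]]
(309, 191) [[0.392, -0.132, 0.25], [0.36, -0.109, 0.3], [0.329, -0.087, 0.35]]
(300, 178) [[0.437, -0.139, 0.25], [0.403, -0.116, 0.3], [0.369, -0.093, 0.35]]
(285, 177) [[0.462, -0.112, 0.25], [0.426, -0.09, 0.3], [0.391, -0.069, 0.35]]
side (285, 96) [[0.4, -0.12, 0.371], [0.406, -0.06, 0.351]]
side (265, 95) [[0.349, -0.12, 0.378], [0.352, -0.06, 0.359]]
side (303, 110) [[0.445, -0.12, 0.33], [0.454, -0.06, 0.307]]
[ 0.592 -0.304  0.456] [0.073 0.073]
[ 0.576 -0.301  0.478] [0.085 0.085]
0.37 [ 0.561 -0.245] tip [ 0.632 -0.221] -0.411 0.612
0.7 [ 0.514 -0.233] tip [ 0.574 -0.188] -0.425 0.564
1.0 [ 0.47  -0.236] tip [ 0.514 -0.175] -0.465 0.526
1.3 [ 0.429 -0.252] tip [ 0.453 -0.18 ] -0.531 0.497
1.5 [ 0.405 -0.269] tip [ 0.415 -0.194] -0.586 0.486
```

Request:
play_rows(
  steps=[
    [[0.0073, -0.0025, 0, 0, 0, -2.5], [0.0073, -0.0025, 0, 0, 0, -2.5], [0.0072, -0.0026, 0, 0, 0, -2.5], [0.0072, -0.0026, 0, 0, 0, -2.5], [0.0072, -0.0027, 0, 0, 0, -2.5]],
  ],
)

```text
t: 17.68
tcp_pos: [0.5261, -0.2337, 0.105]
tool_rot: [0.243, 0.97, -0.0, 0.003]
force: [7.0, 1.4, 1.5]
finger_gap: 0.109
```

```bash
cat > chk.py <<'E'
from h import *
st=manip.sense();Rt=R.from_quat(st["tool_rot"]).as_matrix()
h=np.array([.502,-.3795]);r=st["tcp_pos"][:2]-h
phi=np.degrees(np.arctan2(r[1],r[0]))
print("t",st["t"],"tcp",st["tcp_pos"].round(4),"F",st["force"].round(1),"Ftool",(Rt.T@st["force"]).round(1),"tq",st["ft_torque"].round(2),"gap",round(st["finger_gap"],3),"q1,q6",st["q"][[0,5]].round(3))
xa=np.degrees(np.arctan2(Rt[1,0],Rt[0,0]))
print("radius",np.linalg.norm(r).round(4),"phi",phi.round(2),"theta",np.radians(phi-29.3-15.95).round(3),"toolx",xa.round(2),"next rel",(phi+91.5-xa).round(1),"tilt",Rt[:,2].round(4))
E
python3 chk.py
```

```text
t 17.675 tcp [ 0.5261 -0.2337  0.105 ] F [7.  1.4 1.5] Ftool [-5.5  4.6 -1.5] tq [ 0.1  -0.88  0.23] gap 0.109 q1,q6 [-0.613 -1.695]
radius 0.1478 phi 80.61 theta 0.617 toolx 151.91 next rel 20.2 tilt [ 0.006  -0.0023 -1.    ]
```

Request:
play_rows(
  steps=[
    [[0.0072, -0.0027, 0, 0, 0, -2.5], [0.0072, -0.0027, 0, 0, 0, -2.5], [0.0072, -0.0028, 0, 0, 0, -2.5], [0.0072, -0.0028, 0, 0, 0, -2.5], [0.0071, -0.0029, 0, 0, 0, -2.5]],
  ],
)

```text
t: 18.3
tcp_pos: [0.4866, -0.232, 0.1048]
tool_rot: [0.135, 0.991, -0.001, 0.002]
force: [1.3, 4.2, 3.7]
finger_gap: 0.111
```

```bash
python3 chk.py
```

```text
t 18.3 tcp [ 0.4866 -0.232   0.1048] F [1.3 4.2 3.7] Ftool [-0.2  4.4 -3.7] tq [ 0.26 -0.44  0.41] gap 0.111 q1,q6 [-0.653 -1.953]
radius 0.1483 phi 95.97 theta 0.885 toolx 164.5 next rel 23.0 tilt [ 0.0031 -0.0017 -1.    ]
```

Request:
play_rows(
  steps=[
    [[0.0072, -0.0026, 0, 0, 0, -2.5], [0.0071, -0.0029, 0, 0, 0, -2.5], [0.0071, -0.003, 0, 0, 0, -2.5], [0.007, -0.0031, 0, 0, 0, -2.5], [0.007, -0.0031, 0, 0, 0, -2.5]],
  ],
)

```text
t: 18.92
tcp_pos: [0.4498, -0.2405, 0.1049]
tool_rot: [0.026, 1.0, -0.001, 0.002]
force: [3.3, 2.7, 3.5]
finger_gap: 0.113
```

```bash
python3 chk.py
```

```text
t 18.925 tcp [ 0.4498 -0.2405  0.1049] F [3.3 2.7 3.5] Ftool [-3.2  2.8 -3.5] tq [-0.18 -0.69  0.44] gap 0.113 q1,q6 [-0.711 -2.23 ]
radius 0.1485 phi 110.59 theta 1.14 toolx 177.0 next rel 25.1 tilt [ 0.0045 -0.003  -1.    ]
```

Request:
play_rows(
  steps=[
    [[0.007, -0.0032, 0, 0, 0, -2.4], [0.0069, -0.0033, 0, 0, 0, -2.4], [0.0069, -0.0034, 0, 0, 0, -2.4], [0.0068, -0.0035, 0, 0, 0, -2.4], [0.0068, -0.0036, 0, 0, 0, -2.4], [0.0068, -0.0036, 0, 0, 0, -2.4], [0.002, -0.001, 0, 0, 0, 0], [0, 0, 0, 0, 0, 0], [0, 0, 0, 0, 0, 0]],
  ],
)

```text
t: 20.05
tcp_pos: [0.408, -0.2642, 0.1049]
tool_rot: [-0.099, 0.995, -0.002, 0.002]
force: [3.9, 3.8, 4.6]
finger_gap: 0.11
```

```bash
python3 chk.py
python3 - <<'E'
from h import *
w=snap("wrist","w13.png");s=snap("scene","s13.png");d=snap("side","d13.png")
print(manip.sense()["q"])
i=np.hstack([cv2.resize(s["img"][80:240,240:480],None,fx=1.6,fy=1.6*1,interpolation=3),cv2.resize(d["img"][120:280,240:480],None,fx=1.6,fy=1.6,interpolation=3)])
cv2.imwrite("pics/c13.png",i[:,:,::-1])
E
```

```text
t 20.05 tcp [ 0.408  -0.2642  0.1049] F [3.9 3.8 4.6] Ftool [-4.6  3.  -4.6] tq [ 0.05 -1.08  0.6 ] gap 0.11 q1,q6 [-0.805 -2.575]
radius 0.1488 phi 129.17 theta 1.465 toolx -168.68 next rel 389.3 tilt [ 0.004  -0.0029 -1.    ]
[-8.05298019e-01  5.99356230e-01  1.90811233e+00  1.40701799e-03
  6.29260172e-01 -2.57488334e+00]
```

View pics/w13.png

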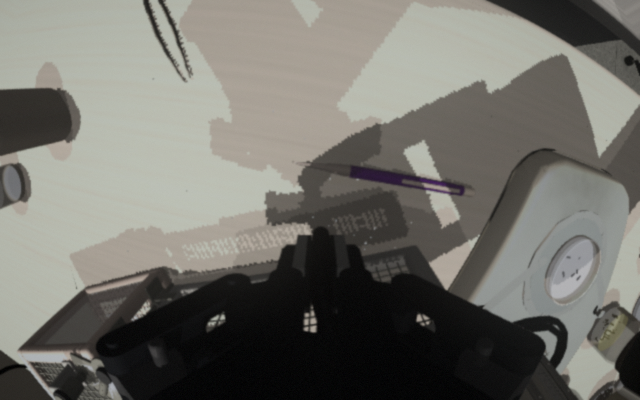

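View pics/c13.png

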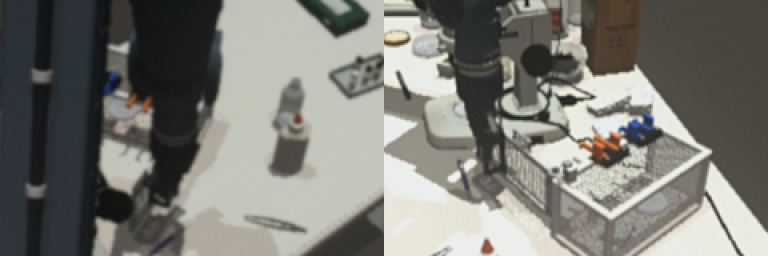

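```bash
python3 - <<'E'
from h import *
w=snap("wrist");h=np.array([.502,-.3795]);i=w["img"][:,:,::-1].copy()
for th,c in((1.40,(0,0,255)),(1.465,(0,255,0)),(1.53,(255,0,0))):
    a=np.radians(29.3)+th;u=np.array([np.cos(a),np.sin(a)]);n=np.array([-u[1],u[0]])
    P=[(h+r*u+.005*n) for r in(.01,.205)]
    q=[proj(w,[*P[0],.02]),proj(w,[*P[1],.02]),proj(w,[*P[1],.12]),proj(w,[*P[0],.12])]
    cv2.polylines(i,[np.int32(np.round(q))],True,c,1)
for uv in((460,285),(515,165),(550,340)):
    print(uv,atz(w,uv,.03).round(3),atz(w,uv,0.0).round(3))
cv2.imwrite("pics/ov13.png",i)
E
python3 chk.py
```

```text
(460, 285) [ 0.442 -0.146  0.03 ] [ 0.458 -0.125  0.   ]
(515, 165) [ 0.342 -0.134  0.03 ] [ 0.343 -0.111  0.   ]
(550, 340) [0.5   0.004 0.03 ] [0.525 0.048 0.   ]
t 20.25 tcp [ 0.4081 -0.2641  0.1049] F [3.8 3.1 4.7] Ftool [-4.3  2.3 -4.7] tq [-0.   -1.08  0.56] gap 0.111 q1,q6 [-0.805 -2.575]
radius 0.1488 phi 129.15 theta 1.464 toolx -168.67 next rel 389.3 tilt [ 0.004  -0.0029 -1.    ]
```

View pics/ov13.png

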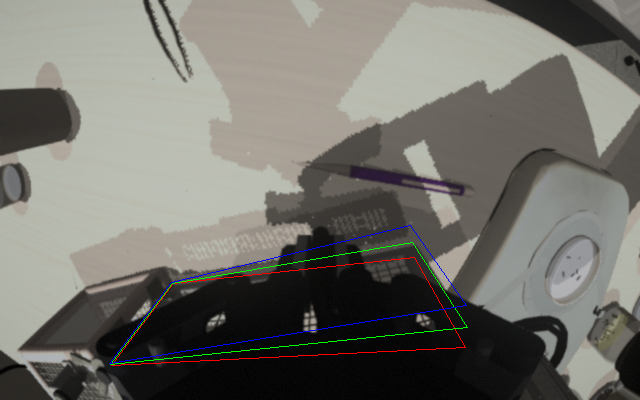

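```bash
python3 - <<'E'
from station import manip
print(manip.sign_off())
E
python3 chk.py
```

```text
the job is handed in; nothing more can be done
None
the job is handed in; nothing more can be done
```

The gate is open to about 1.46 rad (84°) and was held by the fingers on its handle when I handed the job in at about 20 s. Handing in reports no verdict, so success is my reading of the checks below.

- **Main catch:** I pinched the blue tabs in small finger steps, ending at about 31 mm opening. The picture then showed the gate ajar on the orange barbs, with the safety tabs untouched.
- **Safety catch:** I pinched the orange tabs the same way, and the gate drifted to about 0.37 rad. I have no direct reading of tab force. The wrist force stayed under about 8 N through both pinches.
- **Swing:** I gripped the handle bar from above at 25 N and led the gate past the click, with at most about 7 N at the wrist.

**Last checks:**
- The angle from the tool position was 1.46 rad, and a gate outline projected at that angle matched the wrist picture.
- The arm stood still and the finger opening was 0.11, about the bar's thickness.
- The gate cleared the microscope foot by my estimate, and nothing else appeared to touch it.
- The bystanders still in view looked unmoved; I did not measure them.

**Disagreements:**
- The holding force was about 5 N sideways, more than the roughly 1 N the spring alone should need. A slight mismatch between the tool's arc and the hinge is the likely cause: the measured radius was 148.8 mm against a nominal 145.6 mm.
- The pinpoint network gave wrong positions for the handle once and for the pencil once. I discarded both.

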